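# Find the bayonet of the strain viewer's filter cell by feel and hold it home

## Task

Put the knurled filter cell window up over the spigot on the strain viewer and turn it under light pressure until the keyways hidden in its bore drop over the spigot's three pins. Then push it fully home on the flange against the spring ring and finish while still holding it pushed down there: do not let go, I will put in the lock screw. Leave the other things on the bench where they are.

Things in the scene. Friction and masses are not known exactly. Their poses are not given: they have to be found in the camera images.
- cell: Filter cell: bare aluminium knurled collar, 53 mm in diameter (55 over the knurling), 32.5 mm tall, about 0.15 kg, closed on top by a flat window, open below. It stands on the metal tray (4 mm above the bench), window up. Origin: centre of its open lower edge; z up along its axis.
- cell_bore (a point): Centre of the cell's bore, 13 mm above its origin. Bore 37 mm across, 26 mm deep from below. Three keyways 120 degrees apart, 9 mm wide at the bore, run up its wall from the lower edge, invisible from outside. Their angle in the cell's frame is unknown and differs each time: find it by feel. They turn with the collar.
- viewer: Strain viewer: fixed grey lamp box, 92 x 80 mm (x, y), 44 mm tall, with a round aluminium flange 72 mm across and an upright spigot on top, on its z axis. Origin: centre of its underside on the bench; z up.
- spigot_top (a point): Top of the spigot, on its axis, 24 mm above the flange face. Spigot 34.6 mm in diameter, its top 6 mm tapered to 26 mm. Three level pins 5 mm thick stick out of it at 0, 120 and 240 degrees from the viewer's x axis, to 21.2 mm from the axis; their upper sides are 12.5 mm above the flange face.
- seat (a point): Centre of the flange face, on the spigot axis, 50 mm above the underside of the viewer. Cell origin 12.5 mm above it: cell rests on the pins, keyways not found. 4.5 mm above: keyways over the pins, cell on the unpressed spring ring (it can drop these 8 mm when the keyways are within about 0.1 rad of the pins). 0 mm: fully home.
- spring_ring (a joint): Downward travel of the dark steel spring ring, 45 mm across, round the spigot's foot: 0 as found, its top 4.5 mm above the flange; 0.0045 m pressed flush. It takes about 3 N to start and 9 N when flush and springs back when let go; the cell's weight alone does not press it.
- round_tin: Bystander, to be left where it is: round steel tin with a lid, 64 mm across, 35 mm tall. Origin: centre of its underside.
- tin_dish: Bystander, to be left where it is: shallow open tinned dish, 66 mm across, 28 mm tall. Origin: centre of its underside.
- brass_cup1: Bystander, to be left where it is: small brass cup, 38 mm across, 11 mm tall. Origin: centre of its underside.
- white_vial: Bystander, to be left where it is: white capped vial, 31 mm across, 45 mm tall. Origin: centre of its underside.
- bristle_puck: Bystander, to be left where it is: black puck with bristles on top, 62 mm across, 25 mm tall. Origin: centre of its underside.

How it is judged:
On the way, in this order (a step that is already met when the one before it is completed fails the run):
1. the cell is lifted, window up, and set over the spigot (horizontal distance between cell and seat below 0.005 m and angle between cell's own z axis and vertical below 0.12 rad and z of cell in the frame of seat between 0.006 and 0.022 m), for 0.05 s.
2. the keyways have dropped over the pins (horizontal distance between cell and seat below 0.005 m and angle between cell's own z axis and vertical below 0.12 rad and z of cell in the frame of seat below 0.006 m), for 0.1 s.
At the end, for the whole second after the job is handed in: The cell sits upright on the spigot axis (within 4 mm and 0.08 rad) with its lower edge within 1.5 mm of the flange, the spring ring pressed at least 3 mm of its 4.5 mm, at rest, and the robot still holding or pressing it (contact over 1 N) (horizontal distance between cell and seat below 0.004 m and angle between cell's own z axis and vertical below 0.08 rad and z of cell in the frame of seat below 0.0015 m and value of joint spring_ring above 0.003 m and linear speed of cell below 0.02 m/s and contact force between any of the fingers, the arm and cell above 1 N); the arm keeps its last pose, push and grip.
It fails at once if a bystander is pushed more than 20 mm or tipped over (distance of any of round_tin, tin_dish, brass_cup1, white_vial, bristle_puck from where it was at the start of the episode above 0.02 m or angle between any of round_tin, tin_dish, brass_cup1, white_vial, bristle_puck's own z axis and vertical above 0.6 rad).
It also fails if it takes over 48 s, if anything falls off the work surface, if the arm or the gripper's body presses on something with over 40 N, if the wrist force passes 120 N, or if a joint passes its speed limit or range.

## Robot

A 6-joint arm with a two-finger parallel gripper is mounted at the origin on a cart in front of the work surface, level with it; the furniture and walls round the work are solid. World frame = base frame: x ahead of the robot, y to its left, z up, the work surface at z = 0. Lengths are in m, angles in rad, forces in N, time in s.
With the tool pointing down it reaches from about 0.25 to 0.8 m from the base axis. Payload 8.5 kg.
Tool frame: the origin (TCP) lies at the very end of the fingers, on their centre line; the grasp point (between the pads) lies grip_point_offset behind it (grip_point_offset is the distance from the TCP to the grasp point, in m); z points along the fingers, y is the line along which they close (so a half turn about z gives the same grasp; the last joint's range is limited). The gripper opens to 85 mm and grips with 20 to 120 N. Pads are 22 mm wide; open, the fingers measure 114 mm over their backs; the gripper's body (76 mm by 85 mm) begins 54 mm behind the grasp point. The pads swing forward as they close: fully open they stand 13 mm farther back than shut.
Start: joints at [1.242, 0.238, -0.013, 1.319, 0, 1.571], TCP at [0.17, 0.497, 0.231] pointing down, gripper open.
Joint ranges: [-2.66, 2.66], [-1.03, 1.9], [-1.14, 1.46], [-1.82, 2.27], [-1.45, 1.34], [-3.14, 3.14]. Speed limits (rad/s): [2.22, 2.22, 2.79, 3.14, 3.14, 3.14].

## Interface

Orientations are given as a unit quaternion [x, y, z, w].
In Python, from cell import get_obs, grab_frame, hand_in, grip_point_offset gives the robot as it stands.
- The arm moves only by the tool arm_command, never from a script. Its argument "moves" is a list of rows, each a list of 3 entries, a list of its own where there are three numbers: the finger opening in m, from 0 to 0.0854, then the shift along the tool's x, y, z in m, then the turn, a rotation vector about the tool's x, y, z in rad. In form: [[hand, [dx, dy, dz], [rx, ry, rz]], ...]. A call has 1 to 5 rows; each row shifts and turns the commanded pose from where the row before left it, along the tool's axes as they then stand; what a row does not reach is not made up. A row lasts 1/10 s, in which the tool goes at most 50 mm and 8.59 degrees, less where a joint would pass 70% of its speed; a pose out of reach is approached as far as the arm can. A call is refused whole if a number of a shift passes 0.05 or a number of a turn 0.15, either way. A call with a gripper value outside its range is refused whole. The fingers move at their own pace and stop on an object; "grip_force" is the grip in N (left out, the last holds). Time passes only in rows, so rows that do not move let the fingers close. It gives the time, the measured TCP pose, the force, the opening and the grip force at its end, in the units of the state.
- get_obs(): the state, without advancing time (a new reading comes with each control period).
- grab_frame(name): name is "scene" or "top" or "wrist"; returns a dict with "image" (420x560x3 uint8, red, green, blue), "range_z" (420x560 float32, m along the optical axis (not along the pixel's ray), 0 where there is no reading), "camera_matrix" (3x3 intrinsics, pixels), "rvec" (rotation vector, rad) and "tvec" (3), from world to camera coordinates, as OpenCV has them; the wrist camera has in their place "T_tool_cam" (4x4, takes a point from camera to tool coordinates, whose origin is the TCP and whose axes are the flange's). Camera axes: x right, y down, z forward; pixel columns grow to the right and rows downward; lengths in m; the calibration is good to about 2 mm. The wrist camera is an equidistant fisheye: a pixel r from the principal point sees the ray r / f radians off the axis. A picture is of the moment at which its call begins: read the wrist's pose just before it.
- hand_in(): hands the job in; it is judged then, once.
The state is a dict: "clock": time; "joints": joint angles; "qvel": joint speeds; "joint_torque": joint torques, N m; "tool_pos": TCP position; "orientation": TCP orientation; "ft_force": force on the tool from outside, world axes, zero at the start; "wrist_torque": the same for the moment, N m; "finger_gap": finger opening in m; "gripper_force": force on a finger pad.
Only numpy, scipy, OpenCV 4.12 (cv2) and the standard library are available. Lean on these libraries where they do the work, as an engineer would, in place of code of your own. Each camera call takes 0.05 s, during which the arm holds its last target. There are 200 camera calls.

## Working session

There is one attempt and no reset: what is moved stays moved. The work goes in short steps, Python scripts to look and compute and a tool call to move; the robot and the scene stay as the last step left them, time stands still between calls to the robot, and variables do not carry over. Pictures are saved under pics/ and viewed, at most 10 in all, crops included, and the job is handed in when it is done.

Besides the shell and the picture viewer there is one more tool, called after ">>>" as a command line: name --argument value ..., lists and objects as JSON in quotes. arm_command: Moves the arm, as the interface text tells. Its arguments: {"type":"object","properties":{"moves":{"type":"array"},"grip_force":{"type":"number"}},"required":["moves"]}

```bash
mkdir -p pics; ls
python3 - <<'E'
from cell import *
import cv2,numpy as np
o=get_obs(); print(o, grip_point_offset if not callable(grip_point_offset) else grip_point_offset())
for n in ["scene","top"]:
    f=grab_frame(n); np.savez(f"pics/{n}.npz",**f)
    cv2.imwrite(f"pics/{n}1.png",f["image"][:,:,::-1]); print(n,f["camera_matrix"],f["rvec"],f["tvec"])
a=np.hstack([cv2.imread("pics/scene1.png")])
E
```

```text
pics
{'clock': 0.0, 'joints': array([ 1.24201842e+00,  2.38786371e-01, -1.42194407e-02,  1.31921042e+00,
        1.07115576e-06,  1.57080085e+00]), 'qvel': array([ 0.00015943, -0.00042079, -0.00035905, -0.00171579,  0.00027096,
        0.00048688]), 'joint_torque': array([-2.21305027e-04, -5.38780975e+01,  3.46436155e+01,  1.85658509e-02,
       -5.57448573e-05,  5.08685787e-06]), 'tool_pos': array([0.16938528, 0.49649915, 0.23068825]), 'orientation': array([ 1.63651743e-01,  9.86517918e-01, -7.00295025e-04, -1.16710363e-04]), 'ft_force': array([ 0.30885902, -1.06354343, -0.2936093 ]), 'wrist_torque': array([0.04285063, 0.03909256, 0.00392805]), 'gripper_force': 0.0, 'finger_gap': 0.0850909907601892} 0.0187
scene [[512.03428202   0.         275.6781187 ]
 [  0.         512.03428202 209.50918385]
 [  0.           0.           1.        ]] [ 2.00876317 -0.78528797  0.45588698] [-0.54687418  0.13643061  0.76441853]
top [[419.79864602   0.         282.84308669]
 [  0.         419.79864602 214.5353727 ]
 [  0.           0.           1.        ]] [ 2.16194575 -2.19500721  0.0736446 ] [-0.24241627  0.50621382  0.87845377]
```

View pics/top1.png

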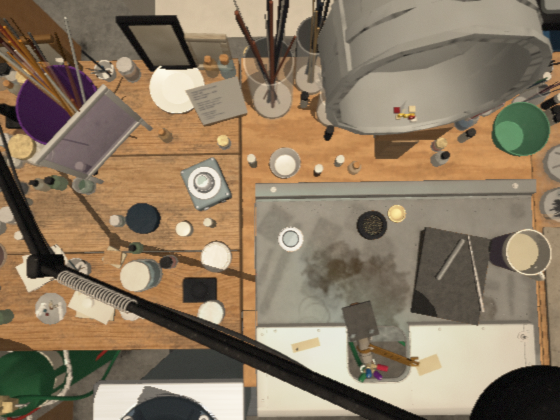

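View pics/scene1.png

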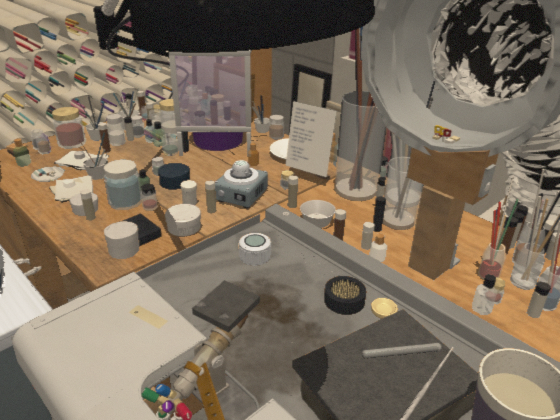

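The top view shows the cell at about (290,238), window up on the tray. The viewer is at about (205,183), with the spigot in its centre. Small pots stand round the viewer, and a black lamp arm crosses at lower left.

```bash
cat > h.py <<'E'
import numpy as np,cv2
def load(n):
    f=dict(np.load(f"pics/{n}.npz")); R=cv2.Rodrigues(f["rvec"])[0]; return f,R,f["tvec"].ravel()
def cloud(f,R,t):
    K=f["camera_matrix"]; z=f["range_z"]; v,u=np.mgrid[:z.shape[0],:z.shape[1]]
    c=np.stack([(u-K[0,2])/K[0,0]*z,(v-K[1,2])/K[1,1]*z,z],-1); P=(c-t)@R; P[z==0]=np.nan; return P
E
python3 - <<'E'
from h import *
f,R,t=load("top"); P=cloud(f,R,t)
print("cam",-R.T@t)
for u,v in [(290,238),(290,228),(205,183),(190,170),(206,172),(270,260),(80,280),(45,265),(200,330),(256,215),(143,218),(140,275),(215,257),(183,228),(285,163),(252,160),(223,142),(215,100)]: print(u,v,P[v,u].round(4))
def blob(P,c,rad,z0,z1):
    m=(np.hypot(P[...,0]-c[0],P[...,1]-c[1])<rad)&(P[...,2]>z0)&(P[...,2]<z1); return P[m]
for n in["top","scene"]:
    f,R,t=load(n);P=cloud(f,R,t)
    c0=cloud(*load("top"))[238,290]; v0=cloud(*load("top"))[183,205]
    q=blob(P,c0,.05,.028,.045); print(n,"cell",len(q),q.mean(0),np.median(q,0),q.min(0),q.max(0), cv2.minEnclosingCircle(q[:,:2].astype(np.float32)))
    q=blob(P,v0,.05,.070,.085); print(n,"spigot top",len(q), q.mean(0) if len(q) else 0, len(q) and cv2.minEnclosingCircle(q[:,:2].astype(np.float32)))
    q=blob(P,v0,.05,.046,.053); print(n,"flange",len(q), q.mean(0) if len(q) else 0,len(q) and cv2.minEnclosingCircle(q[:,:2].astype(np.float32)))
    q=blob(P,v0,.07,.036,.053); print(n,"box",cv2.minAreaRect(q[:,:2].astype(np.float32)))
f,R,t=load("top")
im=f["image"]; K=f["camera_matrix"]
cv2.imwrite("pics/topcrop.png",cv2.resize(im[130:290,110:330,::-1],None,fx=3.6,fy=3.6,interpolation=cv2.INTER_CUBIC))
E
```

```text
cam [ 0.43428128 -0.25716317  0.91212169]
290 238 [ 0.4518 -0.2644  0.0396]
290 228 [ 0.4727 -0.2647  0.037 ]
205 183 [ 0.5646 -0.0943  0.0731]
190 170 [ 0.5969 -0.0574  0.0449]
206 172 [ 0.5908 -0.0923  0.0522]
270 260 [ 0.4058 -0.2208  0.0026]
80 280 [0.396  0.0042 0.3801]
45 265 [0.4144 0.0661 0.3505]
200 330 [ 0.3385 -0.1544  0.4135]
256 215 [ 0.5035 -0.1917  0.0037]
143 218 [0.499  0.0462 0.0276]
140 275 [0.3827 0.032  0.0827]
215 257 [ 0.4148 -0.1081  0.0379]
183 228 [nan nan nan]
285 163 [ 0.6171 -0.2564  0.0019]
252 160 [ 0.6117 -0.1891  0.0654]
223 142 [ 0.6584 -0.1249  0.0328]
215 100 [ 0.7257 -0.1197  0.1015]
top cell 507 [ 0.45079661 -0.26418472  0.03619199] [ 0.45149553 -0.26429218  0.03631897] [ 0.42475299 -0.28973101  0.02896632] [ 0.47730484 -0.23718757  0.04187399] ((0.45127636194229126, -0.2637854814529419), 0.02714395523071289)
top spigot top 182 [ 0.56913813 -0.08750002  0.07343219] ((0.5693787932395935, -0.08712636679410934), 0.016821717843413353)
top flange 552 [ 0.56764962 -0.08867972  0.04952915] ((0.5646741390228271, -0.08919255435466766), 0.046373914927244186)
top box ((0.5696756839752197, -0.08657805621623993), (0.09260375052690506, 0.08007721602916718), 23.132667541503906)
scene cell 569 [ 0.44702276 -0.27083025  0.03556364] [ 0.44666131 -0.27131343  0.03636796] [ 0.42358068 -0.29456566  0.02809965] [ 0.47769488 -0.2396047   0.03911527] ((0.4502212703227997, -0.2669847309589386), 0.027704445645213127)
scene spigot top 107 [ 0.56719203 -0.09198101  0.07338681] ((0.5679050087928772, -0.08963532745838165), 0.016835132613778114)
scene flange 295 [ 0.56086261 -0.10050671  0.04973512] ((0.5707260966300964, -0.09350564330816269), 0.04013429582118988)
scene box ((0.5689635872840881, -0.09093979001045227), (0.09371653199195862, 0.0790773257613182), 23.50728988647461)
```

View pics/topcrop.png

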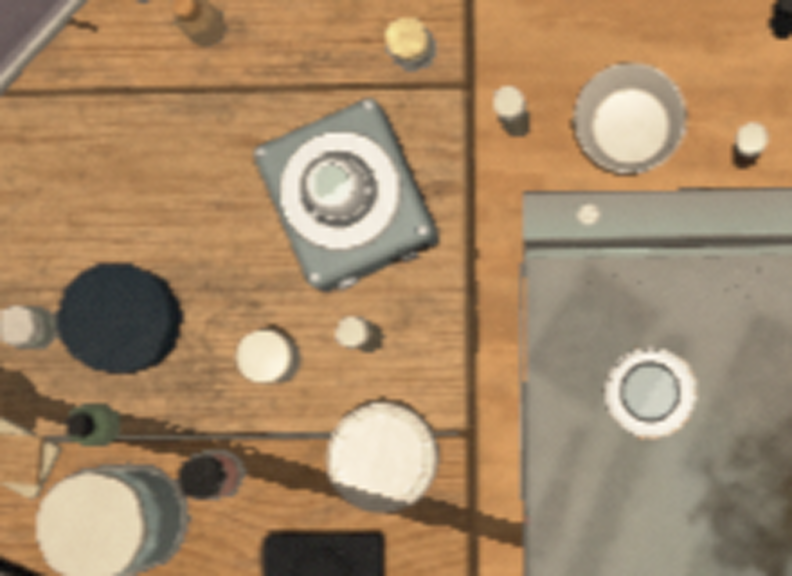

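Run:
```python
from h import *
for n in ["top","scene"]:
    f,R,t=load(n);P=cloud(f,R,t); print(n,-R.T@t)
    if n=="top":
        m=(P[...,2]>.12)&(P[...,0]<.6)
        q=P[m]
        for y in np.arange(-.7,.5,.05):
            s=q[(abs(q[:,1]-y)<.025)]
            if len(s): print(round(y,2),len(s),"x",s[:,0].min().round(3),np.median(s[:,0]).round(3),s[:,0].max().round(3),"z",s[:,2].min().round(3),np.median(s[:,2]).round(3),s[:,2].max().round(3))
    else:
        for u,v in [(120,30),(250,20),(330,25),(300,40),(200,10),(160,120)]: print(u,v,f["range_z"][v,u],P[v,u])
```

```text
top [ 0.43428128 -0.25716317  0.91212169]
-0.55 84 x 0.301 0.305 0.307 z 0.458 0.467 0.482
-0.5 2690 x 0.268 0.29 0.307 z 0.452 0.487 0.514
-0.45 1244 x 0.249 0.271 0.29 z 0.448 0.472 0.499
-0.4 30 x 0.273 0.274 0.276 z 0.503 0.508 0.511
-0.35 881 x 0.272 0.283 0.292 z 0.484 0.504 0.533
-0.3 1356 x 0.28 0.295 0.307 z 0.445 0.505 0.526
-0.25 1310 x 0.297 0.311 0.323 z 0.414 0.48 0.504
-0.2 1200 x 0.312 0.327 0.34 z 0.393 0.446 0.482
-0.15 1015 x 0.328 0.343 0.355 z 0.379 0.432 0.46
-0.1 781 x 0.344 0.358 0.37 z 0.362 0.416 0.438
-0.05 735 x 0.358 0.374 0.389 z 0.353 0.4 0.416
0.0 639 x 0.372 0.39 0.404 z 0.332 0.379 0.397
0.05 833 x 0.388 0.409 0.429 z 0.287 0.35 0.375
0.1 895 x 0.397 0.442 0.6 z 0.249 0.319 0.363
0.15 1552 x 0.458 0.536 0.6 z 0.12 0.246 0.315
0.2 454 x 0.525 0.557 0.599 z 0.202 0.241 0.286
scene [-0.00186265 -0.79222272  0.52383211]
120 30 1.5071409 [0.73352619 0.65702047 0.17810993]
250 20 0.26245624 [ 0.17662925 -0.58339149  0.46885556]
330 25 0.27766627 [ 0.21768777 -0.60199681  0.46392229]
300 40 0.2729635 [ 0.19949652 -0.59740733  0.45791997]
200 10 0.2653315 [ 0.16148833 -0.56137436  0.47233071]
160 120 1.2798127 [0.61681024 0.28234794 0.03997932]
```

>>> arm_command --moves '[[0.0854, [0, 0, -0.05], [0, 0, 0]], [0.0854, [0, 0, -0.05], [0, 0, 0]], [0.0854, [0, 0, -0.05], [0, 0, 0]]]'

```text
clock: 0.4
tool_pos: [0.1693, 0.4962, 0.3827]
orientation: [0.164, 0.987, -0.001, -0.0]
ft_force: [0.1, 1.5, 0.4]
finger_gap: 0.0855
gripper_force: 0.0
```

```bash
cat > g.py <<'E'
from cell import *
import numpy as np
o=get_obs();p=o["tool_pos"]
print(o["clock"],"J",o["joints"].round(4).tolist(),"P",p.round(4).tolist(),"r",np.hypot(p[0],p[1]).round(4),"q",o["orientation"].round(4).tolist(),"F",o["ft_force"].round(1).tolist(),o["wrist_torque"].round(2).tolist(),"gap",round(o["finger_gap"],4),round(float(o["gripper_force"]),1))
E
python3 g.py
```

```text
0.4 J [1.242, 0.2388, 0.371, 1.7043, -0.0, 1.5708] P [0.1693, 0.4962, 0.3827] r 0.5243 q [0.1636, 0.9865, -0.0006, -0.0001] F [0.1, 1.5, 0.4] [0.07, -0.07, 0.03] gap 0.0855 0.0
```

>>> arm_command --moves '[[0.0854, [0, -0.05, -0.05], [0, 0, 0]], [0.0854, [0, -0.05, -0.05], [0, 0, 0]], [0.0854, [0, 0, 0], [0, 0, 0]]]'

```text
clock: 0.7
tool_pos: [0.1459, 0.4275, 0.4574]
orientation: [0.164, 0.987, 0.004, 0.001]
ft_force: [-0.5, 0.7, -0.6]
finger_gap: 0.0853
gripper_force: 0.0
```

```bash
python3 g.py
```

```text
0.7 J [1.242, 0.1354, 0.4347, 1.8629, -0.0, 1.5708] P [0.1459, 0.4275, 0.4574] r 0.4517 q [0.1637, 0.9865, 0.0035, 0.0006] F [-0.5, 0.7, -0.6] [0.04, -0.01, 0.05] gap 0.0853 0.0
```

>>> arm_command --moves '[[0.0854, [-0.045, -0.019, -0.015], [0, 0, 0]], [0.0854, [-0.045, -0.019, -0.015], [0, 0, 0]], [0.0854, [-0.045, -0.019, -0.015], [0, 0, 0]], [0.0854, [-0.045, -0.019, -0.015], [0, 0, 0]], [0.0854, [-0.045, -0.019, 0], [0, 0, 0]]]'

```text
clock: 1.2
tool_pos: [0.3272, 0.269, 0.5117]
orientation: [0.163, 0.987, 0.001, 0.001]
ft_force: [1.7, 0.9, -0.4]
finger_gap: 0.0853
gripper_force: 0.0
```

```bash
python3 g.py
```

```text
1.2 J [0.6882, 0.135, 0.5854, 2.0196, 0.0, 1.0164] P [0.3272, 0.269, 0.5117] r 0.4236 q [0.1634, 0.9866, 0.0006, 0.0005] F [1.7, 0.9, -0.4] [0.07, -0.06, -0.0] gap 0.0853 0.0
```

>>> arm_command --moves '[[0.0854, [-0.031, -0.037, 0], [0, 0, 0]], [0.0854, [-0.031, -0.037, 0], [0, 0, 0]], [0.0854, [-0.031, -0.037, 0], [0, 0, 0]], [0.0854, [-0.031, -0.037, 0], [0, 0, 0]], [0.0854, [-0.031, -0.037, 0], [0, 0, 0]]]'

```text
clock: 1.7
tool_pos: [0.4132, 0.0431, 0.5103]
orientation: [0.164, 0.987, -0.0, -0.0]
ft_force: [0.5, 0.6, 0.3]
finger_gap: 0.0855
gripper_force: 0.0
```

>>> arm_command --moves '[[0.0854, [-0.031, -0.037, 0], [0, 0, 0]], [0.0854, [-0.031, -0.037, 0], [0, 0, 0]], [0.0854, [-0.014, -0.041, 0], [0, 0, 0]], [0.0854, [-0.014, -0.041, 0], [0, 0, 0]], [0.0854, [-0.014, -0.041, 0], [0, 0, 0]]]'

```text
clock: 2.2
tool_pos: [0.4476, -0.177, 0.51]
orientation: [0.164, 0.987, 0.0, -0.001]
ft_force: [1.3, 0.4, -0.4]
finger_gap: 0.0857
gripper_force: 0.0
```

>>> arm_command --moves '[[0.0854, [-0.014, -0.041, 0], [0, 0, 0]], [0.0854, [-0.014, -0.041, 0], [0, 0, 0]], [0.0854, [0, 0, 0], [0, 0, 0]]]'

```text
clock: 2.5
tool_pos: [0.4479, -0.2664, 0.5082]
orientation: [0.166, 0.986, 0.0, -0.002]
ft_force: [0.4, -0.2, -0.8]
finger_gap: 0.0856
gripper_force: 0.0
```

```bash
python3 g.py
python3 - <<'E'
from cell import *
import cv2,numpy as np
ims=[]
for n in ["scene","top","wrist"]:
    f=grab_frame(n); np.savez(f"pics/{n}2.npz",**f); ims.append(f["image"][:,:,::-1])
cv2.imwrite("pics/c2.png",cv2.resize(np.hstack(ims[:1]+ims[2:]),(800,300),interpolation=cv2.INTER_AREA))
print(f["camera_matrix"],f["T_tool_cam"])
E
```

```text
2.5 J [-0.5358, 0.3416, 0.864, 2.0967, -0.0012, -0.2026] P [0.4479, -0.2664, 0.5082] r 0.5211 q [0.1659, 0.9861, 0.0001, -0.0018] F [0.4, -0.2, -0.8] [0.01, -0.06, -0.06] gap 0.0856 0.0
[[325.1922621    0.         279.04125473]
 [  0.         325.1922621  203.04598585]
 [  0.           0.           1.        ]] [[ 7.30400708e-04 -9.56998872e-01 -2.90090720e-01  7.32170513e-02]
 [ 9.99999495e-01  8.99251620e-04 -4.48764602e-04 -1.04991610e-03]
 [ 6.90331767e-04 -2.90090245e-01  9.56999045e-01 -1.44498584e-01]
 [ 0.00000000e+00  0.00000000e+00  0.00000000e+00  1.00000000e+00]]
```

View pics/c2.png

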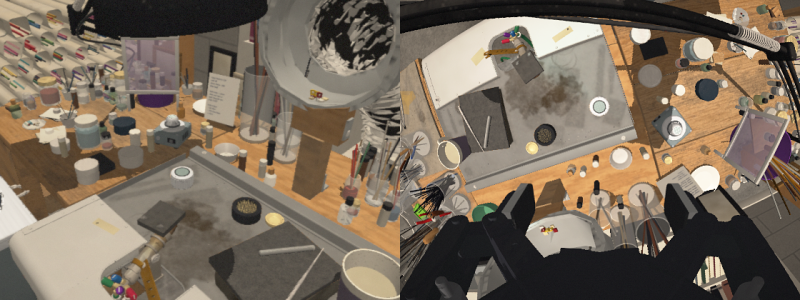

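Run:
```python
from h import *
f,R,t=load("top2"); P=cloud(f,R,t); f0,_,_=load("top"); 
d=(abs(f["range_z"]-f0["range_z"])>.05)&(f["range_z"]>0)
q=P[d];print(len(q))
az=-.535; e=np.array([np.cos(az),np.sin(az)]); n=np.array([-e[1],e[0]])
for r in np.arange(-.1,.8,.04):
    s=q[abs(q[:,:2]@e-r)<.02]
    if len(s)>20:
        l=s[:,:2]@n; print(r.round(2),len(s),"lat",np.percentile(l,[2,98]).round(3),"z",np.percentile(s[:,2],[2,50,98]).round(3))
cv2.imwrite("pics/t2.png",f["image"][:,:,::-1])
```

```text
0
```

View pics/t2.png

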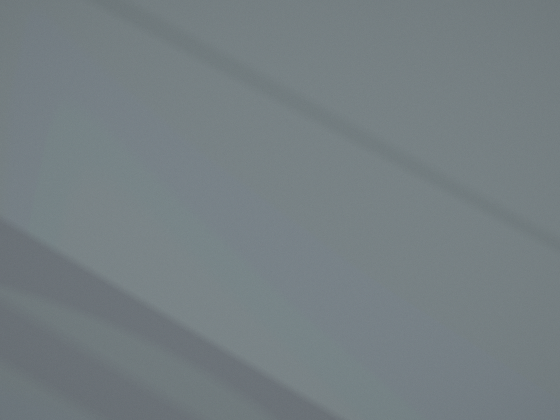

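The wrist link blocks the top camera here. I'll descend 0.2 m and look again to measure how far the forearm clears the lamp.

>>> arm_command --moves '[[0.0854, [0, 0, 0.05], [0, 0, -0.14]], [0.0854, [0, 0, 0.05], [0, 0, -0.14]], [0.0854, [0, 0, 0.05], [0, 0, -0.14]], [0.0854, [0, 0, 0.05], [0, 0, -0.14]], [0.0854, [0, 0, 0], [0, 0, -0.14]]]'

```text
clock: 3.15
tool_pos: [0.4434, -0.2575, 0.3114]
orientation: [-0.177, 0.984, 0.005, -0.006]
ft_force: [-0.2, 0.5, 1.1]
finger_gap: 0.0856
gripper_force: 0.0
```

>>> arm_command --moves '[[0.0854, [0, 0, 0], [0, 0, -0.14]], [0.0854, [0, 0, 0], [0, 0, -0.14]], [0.0854, [0, 0, 0], [0, 0, 0]]]'

```text
clock: 3.45
tool_pos: [0.4484, -0.2605, 0.3201]
orientation: [-0.311, 0.951, -0.0, 0.0]
ft_force: [-0.8, 0.6, 0.4]
finger_gap: 0.0853
gripper_force: 0.0
```

```bash
python3 g.py
python3 - <<'E'
from cell import *
import cv2,numpy as np
o=get_obs()
for n in ["top","wrist"]:
    f=grab_frame(n); np.savez(f"pics/{n}3.npz",**f); cv2.imwrite(f"pics/{n}3.png",f["image"][:,:,::-1])
np.savez("pics/o3.npz",p=o["tool_pos"],q=o["orientation"])
from h import *
f,R,t=load("top3"); P=cloud(f,R,t); f0,_,_=load("top"); 
d=(abs(f["range_z"]-f0["range_z"])>.03)&(f["range_z"]>0)
q=P[d];print(len(q))
az=o["joints"][0]; e=np.array([np.cos(az),np.sin(az)]); n=np.array([-e[1],e[0]])
for r in np.arange(-.1,.8,.04):
    s=q[abs(q[:,:2]@e-r)<.02]
    if len(s)>20:
        l=s[:,:2]@n; print(r.round(2),len(s),"lat",np.percentile(l,[2,98]).round(3),"z",np.percentile(s[:,2],[2,50,98]).round(3))
E
```

```text
3.45 J [-0.5264, 0.214, 0.1792, 1.5356, 0.0001, -1.1581] P [0.4484, -0.2605, 0.3201] r 0.5186 q [-0.3106, 0.9505, -0.0002, 0.0002] F [-0.8, 0.6, 0.4] [-0.02, -0.01, 0.0] gap 0.0853 0.0
164995
0.42 1596 lat [0.025 0.046] z [0.787 0.8   0.803]
0.46 40554 lat [-0.03   0.047] z [0.789 0.809 0.814]
0.5 70889 lat [-0.047  0.048] z [0.798 0.814 0.819]
0.54 50789 lat [-0.047  0.047] z [0.795 0.812 0.819]
0.58 959 lat [-0.047  0.04 ] z [0.771 0.79  0.797]
0.74 29 lat [-0.442  1.092] z [-0.355  0.391  0.477]
0.78 36 lat [-0.186  1.116] z [-0.499  0.446  0.49 ]
```

View pics/wrist3.png

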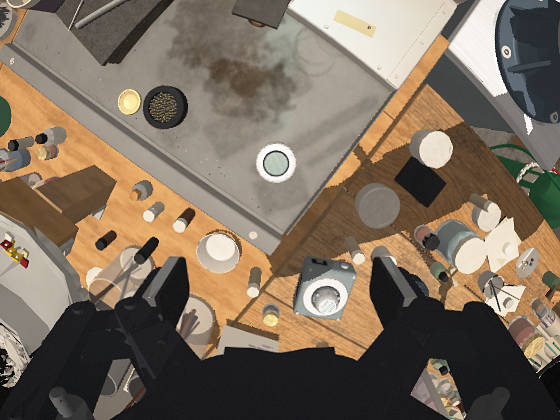

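View pics/top3.png

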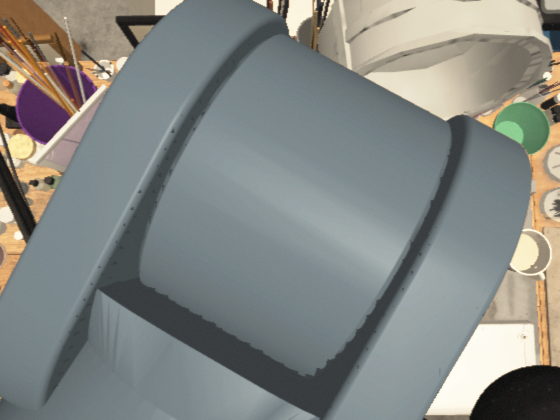

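```bash
cat >> h.py <<'E'
from scipy.spatial.transform import Rotation as Ro
def wcloud(n,p,q):
    f=dict(np.load(f"pics/{n}.npz")); K=f["camera_matrix"]; z=f["range_z"]; v,u=np.mgrid[:z.shape[0],:z.shape[1]]
    x=(u-K[0,2])/K[0,0]; y=(v-K[1,2])/K[1,1]; th=np.hypot(x,y)+1e-9
    s=np.tan(np.minimum(th,1.4))/th; c=np.stack([x*s*z,y*s*z,z],-1); T=f["T_tool_cam"]
    P=(c@T[:3,:3].T+T[:3,3])@Ro.from_quat(q).as_matrix().T+p; P[z==0]=np.nan; return P
def top_circle(P,c,rad,z0,z1):
    m=(np.hypot(P[...,0]-c[0],P[...,1]-c[1])<rad)&(P[...,2]>z0)&(P[...,2]<z1); q=P[m]
    if len(q)<10: return len(q)
    return len(q),q.mean(0).round(4),cv2.minEnclosingCircle(q[:,:2].astype(np.float32))
E
python3 - <<'E'
from h import *
from scipy.optimize import least_squares
o=np.load("pics/o3.npz"); P=wcloud("wrist3",o["p"],o["q"])
print("px",P[162,276],P[300,326],P[250,200])
print("cell top",top_circle(P,(.451,-.265),.045,.028,.045))
print("spig",top_circle(P,(.569,-.089),.04,.068,.085)); print("fl",top_circle(P,(.569,-.089),.04,.046,.053))
# FK fit: r=a+L1 sin(j2+b)+L2 cos(e), z=d+L1 cos(j2+b)+L2 sin(e), e=j3-j2+c
D=np.array([[.2388,-.0142,.5246,.2307],[.2388,.371,.5243,.3827],[.1354,.4347,.4517,.4574],[.135,.5854,.4236,.5117],[.3416,.864,.5211,.5082],[.214,.1792,.5186,.3201]])
def fk(x,j2,j3):
    L1,b,L2,c,d,a=x; e=j3-j2+c; return a+L1*np.sin(j2+b)+L2*np.cos(e), d+L1*np.cos(j2+b)+L2*np.sin(e)
def res(x):
    r,z=fk(x,D[:,0],D[:,1]); return np.r_[r-D[:,2],z-D[:,3],.02*x[5]]
s=least_squares(res,[.5,0,.4,.06,-.3,0]); x=s.x; print(x.round(4),abs(s.fun).max())
L=cloud(*load("top")); q=L[(L[...,2]>.25)&(L[...,0]<.5)&(L[...,1]<.12)]
T=.44
for nm,(X,Y,Z),tilt in [("cell",(.451,-.265,.016),0),("cell",(.451,-.265,.016),.1),("cell",(.451,-.265,.06),0),("seat",(.569,-.089,.06),0),("seat",(.569,-.089,.16),0)]:
    r0=np.hypot(X,Y); e=np.array([X,Y])/r0
    rw=r0+T*np.sin(tilt); zw=Z+T*np.cos(tilt)
    g=least_squares(lambda j:np.array(fk(x,*j))-[rw,zw-T],[.4,-.4]).x
    el=np.array([x[5]+x[0]*np.sin(g[0]+x[1]),x[4]+T+x[0]*np.cos(g[0]+x[1])])
    a=np.array([*(el[0]*e),el[1]]); b=np.array([*(rw*e),zw])
    tt=np.clip((q-a)@(b-a)/((b-a)@(b-a)),0,1); d=np.linalg.norm(q-a-tt[:,None]*(b-a),axis=1); i=d.argmin()
    print(nm,Z,tilt,"j",g.round(3),"elbow",el.round(3),"wrist",rw.round(3),zw.round(3),"mindist",d.min().round(3),q[i].round(3),tt[i].round(2))
    # vertical clearance within lateral .06
    n=np.array([-e[1],e[0]]); m=abs(q[:,:2]@n)<.06; rr=q[m][:,:2]@e; k=(rr>el[0])&(rr<rw); line=el[1]+(zw-el[1])*(rr[k]-el[0])/(rw-el[0]); print("   vertical gap to axis",(line-q[m][k][:,2]).min().round(3))
E
```

```text
px [ 0.44982506 -0.26647659  0.03872415] [ 0.56123053 -0.09650828  0.0758663 ] [ 0.62946023 -0.2798361   0.02195959]
cell top (1230, array([ 0.4508, -0.2663,  0.0382]), ((0.45128798484802246, -0.2653275430202484), 0.02750377729535103))
spig (360, array([ 0.5665, -0.0908,  0.0742]), ((0.5688095688819885, -0.0882837250828743), 0.01807761751115322))
fl (855, array([ 0.563 , -0.0953,  0.0505]), ((0.5689787268638611, -0.08909107744693756), 0.04001032933592796))
[ 5.547e-01  7.700e-03  3.968e-01  6.120e-02 -2.316e-01 -1.000e-04] 0.0014040855122742224
cell 0.016 0 j [ 0.407 -0.369] elbow [0.223 0.716] wrist 0.523 0.456 mindist 0.074 [ 0.32  -0.227  0.482] 0.71
   vertical gap to axis 0.073
cell 0.016 0.1 j [ 0.473 -0.259] elbow [0.256 0.7  ] wrist 0.567 0.454 mindist 0.093 [ 0.32  -0.227  0.482] 0.61
   vertical gap to axis 0.097
cell 0.06 0 j [ 0.356 -0.313] elbow [0.198 0.727] wrist 0.523 0.5 mindist 0.096 [ 0.32  -0.227  0.482] 0.75
   vertical gap to axis 0.095
seat 0.06 0 j [ 0.437 -0.179] elbow [0.239 0.709] wrist 0.576 0.5 mindist 0.176 [ 0.36  -0.101  0.427] 0.66
   vertical gap to axis 0.196
seat 0.16 0 j [ 0.361 -0.024] elbow [0.2   0.726] wrist 0.576 0.6 mindist 0.231 [ 0.343 -0.148  0.449] 0.61
   vertical gap to axis 0.237
```

>>> arm_command --moves '[[0.0854, [0, -0.003, 0.05], [0, 0, 0]], [0.0854, [0, -0.002, 0.05], [0, 0, 0]], [0.0854, [0, 0, 0.05], [0, 0, 0]], [0.0854, [0, 0, 0.05], [0, 0, 0]], [0.0854, [0, 0, 0.04], [0, 0, 0]]]'

```text
clock: 4.05
tool_pos: [0.4505, -0.2652, 0.0777]
orientation: [-0.307, 0.952, 0.0, -0.0]
ft_force: [-0.3, -0.9, 0.3]
finger_gap: 0.0854
gripper_force: 0.0
```

>>> arm_command --moves '[[0.0854, [0, 0, 0], [0, 0, 0]], [0.0854, [0, 0, 0], [0, 0, 0]]]'

```text
clock: 4.25
tool_pos: [0.4514, -0.2659, 0.0807]
orientation: [-0.308, 0.951, 0.0, -0.0]
ft_force: [0.4, -0.8, 1.0]
finger_gap: 0.0853
gripper_force: 0.0
```

```bash
python3 g.py
```

```text
4.25 J [-0.5322, 0.333, -0.2868, 0.9515, -0.0001, -1.1583] P [0.4514, -0.2659, 0.0807] r 0.5239 q [-0.3079, 0.9514, 0.0002, -0.0002] F [0.4, -0.8, 1.0] [0.0, -0.05, 0.03] gap 0.0853 0.0
```

>>> arm_command --moves '[[0.0854, [0, 0, 0.03], [0, 0, 0]], [0.0854, [0, 0, 0.02], [0, 0, 0]], [0.0854, [0, 0, 0.01], [0, 0, 0]], [0.0854, [0, 0, 0.008], [0, 0, 0]], [0.0854, [0, 0, 0], [0, 0, 0]]]' --grip_force 25

```text
clock: 4.75
tool_pos: [0.4518, -0.2664, 0.0125]
orientation: [-0.308, 0.951, -0.0, 0.0]
ft_force: [0.0, -0.1, 0.6]
finger_gap: 0.0853
gripper_force: 0.0
```

```bash
python3 g.py
```

```text
4.75 J [-0.5327, 0.4067, -0.3795, 0.7837, -0.0001, -1.1599] P [0.4518, -0.2664, 0.0125] r 0.5245 q [-0.3085, 0.9512, -0.0004, 0.0003] F [0.0, -0.1, 0.6] [-0.02, 0.03, -0.02] gap 0.0853 0.0
```

>>> arm_command --moves '[[0.05, [0, 0, 0], [0, 0, 0]], [0.05, [0, 0, 0], [0, 0, 0]], [0.045, [0, 0, 0], [0, 0, 0]], [0.045, [0, 0, 0], [0, 0, 0]], [0.045, [0, 0, 0], [0, 0, 0]]]' --grip_force 60

```text
clock: 5.25
tool_pos: [0.4518, -0.2664, 0.0133]
orientation: [-0.309, 0.951, -0.001, 0.001]
ft_force: [-2.3, 0.9, 10.9]
finger_gap: 0.051
gripper_force: 60.7
```

```bash
python3 g.py
```

```text
5.25 J [-0.5328, 0.4051, -0.3795, 0.7844, 0.0, -1.1605] P [0.4518, -0.2664, 0.0133] r 0.5244 q [-0.3087, 0.9511, -0.0006, 0.0006] F [-2.3, 0.9, 10.9] [0.39, 0.58, 0.12] gap 0.051 60.7
```

>>> arm_command --moves '[[0.045, [0, 0, -0.02], [0, 0, 0]], [0.045, [0, 0, -0.04], [0, 0, 0]], [0.045, [0, 0, -0.04], [0, 0, 0]], [0.045, [0, 0, -0.03], [0, 0, 0]], [0.045, [0, 0, 0], [0, 0, 0]]]'

```text
clock: 5.75
tool_pos: [0.4533, -0.2674, 0.1464]
orientation: [-0.309, 0.951, -0.003, 0.002]
ft_force: [1.0, -0.8, -1.5]
finger_gap: 0.0508
gripper_force: 63.3
```

>>> arm_command --moves '[[0.045, [-0.04, 0.015, 0], [0, 0, 0]], [0.045, [-0.04, 0.015, 0], [0, 0, 0]], [0.045, [-0.04, 0.015, 0], [0, 0, 0]], [0.045, [-0.04, 0.015, 0], [0, 0, 0]], [0.045, [-0.03, 0.012, 0], [0, 0, 0]]]'

```text
clock: 6.25
tool_pos: [0.5635, -0.0941, 0.1412]
orientation: [-0.309, 0.951, 0.0, -0.0]
ft_force: [-0.2, -0.3, -1.6]
finger_gap: 0.0513
gripper_force: 63.2
```

>>> arm_command --moves '[[0.045, [-0.009, 0.003, 0], [0, 0, 0]], [0.045, [0, 0, 0], [0, 0, 0]], [0.045, [0, 0, 0], [0, 0, 0]]]'

```text
clock: 6.55
tool_pos: [0.5675, -0.0891, 0.1414]
orientation: [-0.309, 0.951, 0.0, -0.001]
ft_force: [0.1, 0.8, -1.6]
finger_gap: 0.051
gripper_force: 63.2
```

```bash
python3 g.py
python3 - <<'E'
from cell import *
import cv2,numpy as np
o=get_obs(); np.savez("pics/o4.npz",p=o["tool_pos"],q=o["orientation"])
ims=[]
for n in ["scene","wrist"]:
    f=grab_frame(n); np.savez(f"pics/{n}4.npz",**f); ims.append(f["image"][:,:,::-1])
a=cv2.resize(ims[0][110:250,150:350],(560,420)); cv2.imwrite("pics/c4.png",cv2.resize(np.hstack([a,ims[1]]),(800,300),interpolation=cv2.INTER_AREA))
E
```

```text
6.55 J [-0.1555, 0.3655, -0.0653, 1.1412, -0.0005, -0.783] P [0.5675, -0.0891, 0.1414] r 0.5745 q [-0.3086, 0.9512, 0.0, -0.0006] F [0.1, 0.8, -1.6] [-0.03, 0.01, -0.04] gap 0.051 63.2
```

View pics/c4.png

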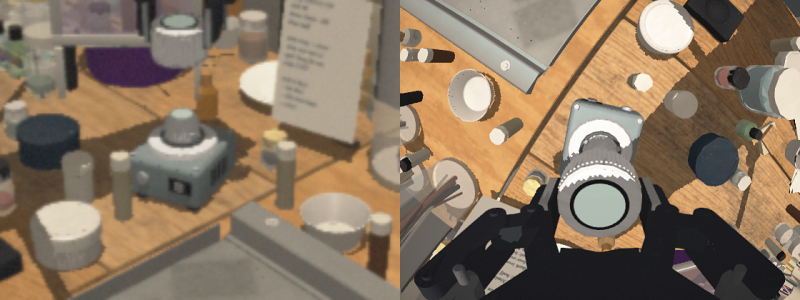

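The cell is held upright above the spigot: (180,40) in the left crop and (603,205) in the wrist view. I'll measure how far its axis is off the spigot.

Run:
```python
from h import *
o=np.load("pics/o4.npz"); print(o["p"])
P=wcloud("wrist4",o["p"],o["q"])
for z0,z1 in [(.155,.175)]: print("w",top_circle(P,o["p"],.034,z0,z1))
q=P[(np.hypot(P[...,0]-o["p"][0],P[...,1]-o["p"][1])<.024)]; print(np.percentile(q[:,2],[5,50,95]))
print("w fl",top_circle(P,(.569,-.089),.06,.046,.053))
P=cloud(*load("scene4"))
print("s",top_circle(P,o["p"],.034,.155,.175)); print("s spig",top_circle(P,(.569,-.089),.04,.068,.085))
m=(np.hypot(P[...,0]-o["p"][0],P[...,1]-o["p"][1])<.034)&(P[...,2]>.11)&(P[...,2]<.18); print(np.percentile(P[m][:,2],[1,50,99]))
```

```text
[ 0.56753135 -0.08911292  0.14137744]
w (11631, array([ 0.5639, -0.0928,  0.1659]), ((0.5624890327453613, -0.09235205501317978), 0.032958805561065674))
[0.05644125 0.16784523 0.24444319]
w fl (3144, array([ 0.5543, -0.0988,  0.0502]), ((0.5698314905166626, -0.08850504457950592), 0.0551021434366703))
s (436, array([ 0.5595, -0.0951,  0.1635]), ((0.5623050928115845, -0.09282994270324707), 0.03325551748275757))
s spig (129, array([ 0.5663, -0.0931,  0.0727]), ((0.5687170028686523, -0.09031925350427628), 0.01687605492770672))
[0.13298958 0.15887719 0.17882957]
```

Run:
```python
from h import *
o=np.load("pics/o4.npz")
for n,P,(u,v) in [("wrist4",wcloud("wrist4",o["p"],o["q"]),(284,287)),("scene4",cloud(*load("scene4")),(215,118))]:
    im=np.load(f"pics/{n}.npz")["image"]
    m=cv2.floodFill(im.copy(),None,(u,v),0,(9,)*3,(9,)*3,4|cv2.FLOODFILL_MASK_ONLY|cv2.FLOODFILL_FIXED_RANGE|(255<<8)) [2][1:-1,1:-1]>0
    q=P[m]; q=q[np.isfinite(q[:,0])]; q=q[abs(q[:,2]-np.median(q[:,2]))<.01]
    print(n,im[v,u],m.sum(),q.mean(0).round(4),np.ptp(q,axis=0).round(4),cv2.minEnclosingCircle(q[:,:2].astype(np.float32)))
```

```text
wrist4 [176 189 178] 3313 [ 0.5676 -0.0903  0.167 ] [0.0309 0.0306 0.0038] ((0.5679221153259277, -0.08979828655719757), 0.015768416225910187)
scene4 [102  83  85] 101 [0.6422 0.0895 0.1015] [0.0134 0.0146 0.0193] ((0.6426041722297668, 0.09079331904649734), 0.00804376695305109)
```

>>> arm_command --moves '[[0.045, [-0.0014, 0, 0.02], [0, 0, 0]], [0.045, [0, 0, 0.02], [0, 0, 0]], [0.045, [0, 0, 0.015], [0, 0, 0]], [0.045, [0, 0, 0.004], [0, 0, 0]], [0.045, [0, 0, 0], [0, 0, 0]]]'

```text
clock: 7.15
tool_pos: [0.5687, -0.0886, 0.0826]
orientation: [-0.308, 0.951, 0.0, -0.001]
ft_force: [0.4, -0.1, -1.1]
finger_gap: 0.0512
gripper_force: 63.2
```

>>> arm_command --moves '[[0.045, [0, 0, 0.004], [0, 0, 0]], [0.045, [0, 0, 0.002], [0, 0, 0]], [0.045, [0, 0, 0], [0, 0, 0]]]'

```text
clock: 7.45
tool_pos: [0.5695, -0.0878, 0.0771]
orientation: [-0.309, 0.951, -0.0, 0.0]
ft_force: [-0.7, -0.3, -0.5]
finger_gap: 0.051
gripper_force: 63.2
```

```bash
python3 g.py
```

```text
7.45 J [-0.153, 0.4152, -0.1646, 0.9905, -0.0001, -0.7804] P [0.5695, -0.0878, 0.0771] r 0.5763 q [-0.3086, 0.9512, -0.0001, 0.0002] F [-0.7, -0.3, -0.5] [0.01, -0.04, -0.03] gap 0.051 63.2
```

>>> arm_command --moves '[[0.045, [0.0012, 0, 0.002], [0, 0, 0]], [0.045, [0, 0, 0.002], [0, 0, 0]], [0.045, [0, 0, 0], [0, 0, 0]]]'

```text
clock: 7.75
tool_pos: [0.5686, -0.0884, 0.0728]
orientation: [-0.309, 0.951, -0.0, 0.0]
ft_force: [0.8, -0.1, -1.5]
finger_gap: 0.0507
gripper_force: 63.2
```

>>> arm_command --moves '[[0.045, [0, 0, 0.001], [0, 0, 0]], [0.045, [0, 0, 0.001], [0, 0, 0]], [0.045, [0, 0, 0], [0, 0, 0]]]'

```text
clock: 8.05
tool_pos: [0.5688, -0.0884, 0.0715]
orientation: [-0.309, 0.951, -0.0, 0.0]
ft_force: [-0.4, 0.6, 4.7]
finger_gap: 0.0509
gripper_force: 63.9
```

>>> arm_command --moves '[[0.045, [0, 0, 0.0007], [0, 0, 0.06]], [0.045, [0, 0, 0], [0, 0, 0.06]], [0.045, [0, 0, 0], [0, 0, 0.06]], [0.045, [0, 0, 0], [0, 0, 0]]]'

```text
clock: 8.45
tool_pos: [0.5689, -0.0885, 0.0713]
orientation: [-0.221, 0.975, -0.0, 0.001]
ft_force: [-1.7, 0.9, 9.7]
finger_gap: 0.0509
gripper_force: 64.1
```

```bash
python3 g.py
```

```text
8.45 J [-0.1543, 0.4188, -0.1755, 0.9749, -0.0001, -0.5997] P [0.5689, -0.0885, 0.0713] r 0.5757 q [-0.2209, 0.9753, -0.0003, 0.0007] F [-1.7, 0.9, 9.7] [0.24, 0.31, -0.14] gap 0.0509 64.1
```

>>> arm_command --moves '[[0.045, [0, 0, 0], [0, 0, 0.06]], [0.045, [0, 0, 0], [0, 0, 0.06]], [0.045, [0, 0, 0], [0, 0, 0.06]], [0.045, [0, 0, 0], [0, 0, 0]]]'

```text
clock: 8.85
tool_pos: [0.569, -0.0885, 0.0713]
orientation: [-0.132, 0.991, -0.0, 0.001]
ft_force: [-1.2, 1.5, 9.8]
finger_gap: 0.0511
gripper_force: 64.0
```

>>> arm_command --moves '[[0.045, [0, 0, 0], [0, 0, 0.06]], [0.045, [0, 0, 0], [0, 0, 0.06]], [0.045, [0, 0, 0], [0, 0, 0.06]], [0.045, [0, 0, 0], [0, 0, 0]]]'

```text
clock: 9.25
tool_pos: [0.5689, -0.0883, 0.0712]
orientation: [-0.043, 0.999, 0.0, 0.001]
ft_force: [-0.7, 1.6, 8.6]
finger_gap: 0.0511
gripper_force: 64.0
```

>>> arm_command --moves '[[0.045, [0, 0, 0], [0, 0, 0.06]], [0.045, [0, 0, 0], [0, 0, 0.06]], [0.045, [0, 0, 0], [0, 0, 0.06]], [0.045, [0, 0, 0], [0, 0, 0]]]'

```text
clock: 9.65
tool_pos: [0.5685, -0.0882, 0.0702]
orientation: [0.047, 0.999, 0.0, 0.0]
ft_force: [0.2, 1.9, 0.4]
finger_gap: 0.051
gripper_force: 63.3
```

>>> arm_command --moves '[[0.045, [0, 0, 0], [0, 0, 0.06]], [0.045, [0, 0, 0], [0, 0, 0.06]], [0.045, [0, 0, 0], [0, 0, 0.06]], [0.045, [0, 0, 0], [0, 0, 0]]]'

```text
clock: 10.05
tool_pos: [0.5683, -0.0878, 0.0699]
orientation: [0.135, 0.991, 0.001, -0.0]
ft_force: [1.6, 4.9, -1.5]
finger_gap: 0.0512
gripper_force: 63.3
```

```bash
python3 g.py
```

```text
10.05 J [-0.1539, 0.4204, -0.1768, 0.9742, 0.0011, 0.1173] P [0.5683, -0.0878, 0.0699] r 0.5751 q [0.1352, 0.9908, 0.0005, -0.0003] F [1.6, 4.9, -1.5] [1.11, -0.22, 0.07] gap 0.0512 63.3
```

>>> arm_command --moves '[[0.045, [0, 0, 0], [0, 0, -0.06]], [0.045, [0, 0, 0], [0, 0, -0.06]], [0.045, [0, 0, 0], [0, 0, 0]]]'

```text
clock: 10.35
tool_pos: [0.5689, -0.0884, 0.0702]
orientation: [0.074, 0.997, 0.0, 0.0]
ft_force: [2.9, 4.0, -1.9]
finger_gap: 0.0514
gripper_force: 63.2
```

```bash
python3 g.py
```

```text
10.35 J [-0.1542, 0.4204, -0.1762, 0.9736, 0.0002, -0.0053] P [0.5689, -0.0884, 0.0702] r 0.5757 q [0.0744, 0.9972, 0.0001, 0.0003] F [2.9, 4.0, -1.9] [0.7, -0.54, -0.02] gap 0.0514 63.2
```

>>> arm_command --moves '[[0.045, [0, 0, 0.001], [0, 0, 0]], [0.045, [0, 0, 0.001], [0, 0, 0]], [0.045, [0, 0, 0], [0, 0, 0]]]'

```text
clock: 10.65
tool_pos: [0.5687, -0.0883, 0.0682]
orientation: [0.076, 0.997, 0.0, 0.0]
ft_force: [3.8, 4.2, -0.2]
finger_gap: 0.0513
gripper_force: 63.5
```

```bash
python3 g.py
```

```text
10.65 J [-0.1542, 0.4219, -0.1792, 0.9691, 0.0003, -0.0016] P [0.5687, -0.0883, 0.0682] r 0.5756 q [0.0762, 0.9971, 0.0001, 0.0003] F [3.8, 4.2, -0.2] [0.95, -0.64, 0.04] gap 0.0513 63.5
```

>>> arm_command --moves '[[0.045, [-0.0005, 0.0006, 0.001], [0, 0, 0]], [0.045, [0, 0, 0.0015], [0, 0, 0]], [0.045, [0, 0, 0.0015], [0, 0, 0]], [0.045, [0, 0, 0], [0, 0, 0]]]'

```text
clock: 11.05
tool_pos: [0.5688, -0.0882, 0.0639]
orientation: [0.076, 0.997, -0.0, -0.0]
ft_force: [1.2, 1.7, 1.0]
finger_gap: 0.0509
gripper_force: 63.5
```

```bash
python3 g.py
```

```text
11.05 J [-0.1535, 0.4267, -0.1841, 0.9606, -0.0005, -0.0008] P [0.5688, -0.0882, 0.0639] r 0.5756 q [0.0763, 0.9971, -0.0003, -0.0003] F [1.2, 1.7, 1.0] [0.17, -0.13, -0.0] gap 0.0509 63.5
```

Now at ring contact. I'll press it home.

>>> arm_command --moves '[[0.045, [0, 0, 0.0012], [0, 0, 0]], [0.045, [0, 0, 0.0012], [0, 0, 0]], [0.045, [0, 0, 0.0012], [0, 0, 0]], [0.045, [0, 0, 0.001], [0, 0, 0]], [0.045, [0, 0, 0], [0, 0, 0]]]'

```text
clock: 11.55
tool_pos: [0.5689, -0.0881, 0.0598]
orientation: [0.076, 0.997, -0.0, -0.0]
ft_force: [-1.6, 0.0, 6.6]
finger_gap: 0.0509
gripper_force: 64.0
```

```bash
python3 g.py
```

```text
11.55 J [-0.1534, 0.4302, -0.1901, 0.9505, -0.0005, -0.0008] P [0.5689, -0.0881, 0.0598] r 0.5757 q [0.0762, 0.9971, -0.0002, -0.0] F [-1.6, 0.0, 6.6] [0.06, 0.34, 0.05] gap 0.0509 64.0
```

>>> arm_command --moves '[[0.045, [0, 0, 0.0008], [0, 0, 0]], [0.045, [0, 0, 0.0008], [0, 0, 0]], [0.045, [0, 0, 0], [0, 0, 0]], [0.045, [0, 0, 0], [0, 0, 0]]]'

```text
clock: 11.95
tool_pos: [0.5689, -0.0881, 0.0592]
orientation: [0.076, 0.997, -0.0, 0.0]
ft_force: [-5.4, 1.3, 16.1]
finger_gap: 0.051
gripper_force: 65.0
```

```bash
python3 g.py
```

```text
11.95 J [-0.1534, 0.4302, -0.1917, 0.9482, -0.0006, -0.0008] P [0.5689, -0.0881, 0.0592] r 0.5756 q [0.0762, 0.9971, -0.0003, 0.0003] F [-5.4, 1.3, 16.1] [0.13, 1.05, -0.02] gap 0.051 65.0
```

```bash
python3 - <<'E'
from cell import *
from h import *
o=get_obs(); f=grab_frame("wrist"); np.savez("pics/wrist5.npz",**f); cv2.imwrite("pics/w5.png",f["image"][:,:,::-1])
P=wcloud("wrist5",o["tool_pos"],o["orientation"]); im=f["image"]; u,v=284,287
m=cv2.floodFill(im.copy(),None,(u,v),0,(9,)*3,(9,)*3,4|cv2.FLOODFILL_MASK_ONLY|cv2.FLOODFILL_FIXED_RANGE|(255<<8))[2][1:-1,1:-1]>0
q=P[m]; q=q[np.isfinite(q[:,0])]; print(m.sum(),np.median(q,0).round(4),(np.median(q,0)-o["tool_pos"]).round(4));
E
python3 g.py
```

```text
3295 [ 0.5687 -0.0892  0.085 ] [-0.0002 -0.0011  0.0258]
12.0 J [-0.1534, 0.4301, -0.1916, 0.9482, -0.0005, -0.0009] P [0.5689, -0.0881, 0.0593] r 0.5757 q [0.0762, 0.9971, -0.0003, 0.0004] F [-4.8, -0.0, 16.6] [0.09, 1.07, -0.0] gap 0.0516 65.0
```

View pics/w5.png

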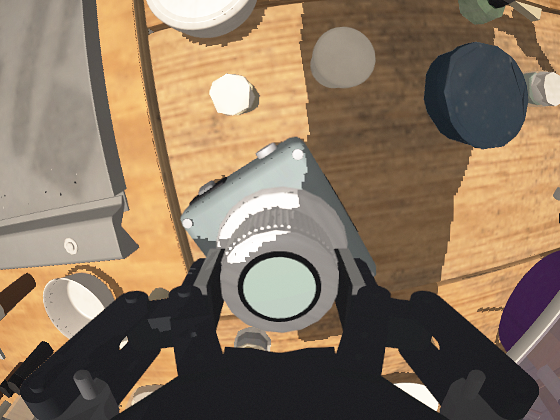

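The cell sits on the flange at about (280,280). Its offset in the grip is unchanged (25.8 mm now, 25.6 mm earlier), so it hasn't slipped and is home, with 16 N pressing down. Handing in.

```bash
python3 -c "
from cell import *
print(hand_in())"
```

```text
the job is handed in; nothing more can be done
None
```

The cell's keyways dropped over the three pins, and by tool height and force it is fully home on the flange; the arm is still gripping it and pressing down with about 16 N, ready for your lock screw (handed in at about 12 s; the verdict was not shown).

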